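# Push a stuck plaster casting out of its tube mould and start the drier

## Task

Take the wooden-handled push rod from its green rest and push the white plaster casting that is stuck in the orange tube mould all the way out of the far end, so that it lies in the felt-lined catch trough; the casting is fresh, so never touch it with the gripper. Then lay the rod back on its rest as it was, and last turn the drier's dial clockwise until its white pointer stands at the wide orange mark. Leave everything else on the bench where it is.

Things in the scene. Friction and masses are not known exactly. Their poses are not given: they have to be found in the camera images.
- stand: Fixed stand, wood board 215 x 84 mm, carrying a level orange tube mould and, beyond it, an open felt-lined aluminium trough. x axis: push direction (tube to trough); z up; origin on the bench under the tube's middle. Tube x -45 to +45 mm, outer diameter 52, bore 40, axis 75 above the bench. A steel spring clip on the tube at x +20 (top at 115) presses on the casting: pushing it takes 4 to 7 N.
- bore_in (a point): Centre of the tube's open entry end, on the bore axis (the rod goes in here); axes as stand.
- bore_out (a point): Centre of the tube's far end, on the bore axis, where the trough starts, 90 mm from bore_in; axes as stand. The spring clip stays 15 mm or more from the bore axis, clear of the rod's shaft.
- trough (a point): Middle of the trough's grey felt floor, 55 mm beyond bore_out and 47 mm above the bench (8 mm below the bottom of the bore); axes as stand. The trough is 110 mm long and 44 wide inside, with side and end walls up to 75 mm above the bench, open at the top.
- casting: White plaster cylinder, diameter 36, length 60 mm, about 90 g; origin at its centre, x along its axis. It starts in the bore, its near end 12 to 26 mm inside the entry. It is out when its near end has passed the tube's far end, so that it drops the 8 mm on to the felt: push the rod's tip 10 to 25 mm beyond bore_out.
- rod: Push rod, 190 mm long, about 160 g: square dark wood handle 70 x 28 x 28 mm and, in line, a round aluminium shaft of diameter 20, length 120 mm. Origin at the middle of the handle (grip point; centre of mass 16 mm ahead of it), x along the shaft to the tip at +155 mm, z up as it lies. Grip the handle from above across its flat sides (28 mm).
- rod_tip (a point): Centre of the flat tip of the rod's shaft, 155 mm from the rod's origin.
- rest: Fixed rest: grey board 185 x 60 mm with a green plate 56 x 22 mm, top 41 mm above the bench, that bears the handle, and a green fork at x +105 mm (floor at 45, 32 wide inside, prongs to 62) that bears the shaft. Origin on the bench under the handle's middle; x towards the tip, z up. Rod home: its origin at 0, 0, 55 mm in this frame, axes agreeing.
- drier: Fixed warm-air drier, grey box 170 x 180 x 85 mm high, the dial in the middle of its top on a white scale disc of 60 mm radius. Origin on the bench under its centre, z up. Nine marks round the dial, 0.35 rad apart, the first in the body's +y direction, the rest clockwise from it seen from above; the fifth is wide and orange (1.40 rad clockwise from +y).
- dial (a joint): Angle of the dial (rad): 0 with the white pointer on the first mark (drier's +y), growing clockwise seen from above, up to 2.8; the wide orange mark is at 1.40. It starts at 0.05 to 0.5, turns with about 0.04 N m of friction and stays where it is left.
- dial_grip (a point): On the dial's axis, 113 mm above the bench: where to grip. The grip is an upright black bar 16 mm wide, 58 long, from 92 to 122 mm above the bench, over a disc of 31 mm radius whose top is at 93 mm. The bar lies along this point's y axis, the white pointer line on its +y half. z up.
- mask_white: Bystander: loose white plaster face, a dome 104 mm wide, 55 mm high; origin under its centre.
- mask_gold: Bystander: loose gold face, a dome 112 mm wide, 55 mm high; origin under its centre.
- paint_red: Bystander: red paint jar, 56 mm wide, 75 mm high; origin under its centre.
- paint_blue: Bystander: blue paint jar, 56 mm wide, 75 mm high; origin under its centre.
- brush: Bystander: brush lying flat, 190 mm long.
- water_cup: Bystander: white cup, 72 mm wide, 90 mm high; origin under its centre.
- head_form: Bystander: wooden head form on a round foot, 90 mm wide, 160 mm high; origin under its centre.
There are look-alikes about, which are no part of the job. What is shaped like the rod but pink is not meant.

How it is judged:
By the outcome, as a careful person would: the job done as asked, in the order asked, and still so for the second after the job is handed in, with the robot touching nothing.
It also fails if it takes over 64 s, if anything falls off the work surface, if the arm or the gripper's body presses on something with over 40 N, if the wrist force passes 120 N, or if a joint passes its speed limit or range.

## Robot

A 7-joint arm with a two-finger parallel gripper is mounted at the origin on the work surface. World frame = base frame: x ahead of the robot, y to its left, z up, the work surface at z = 0. Lengths are in m, angles in rad, forces in N, time in s.
With the tool pointing down it reaches from about 0.35 to 0.775 m from the base axis. Payload 3.1 kg.
Tool frame: the origin (TCP) lies midway between the tips of the shut fingers; the grasp point (between the pads) lies 19 mm behind it; z points along the fingers, y is the line along which they close (so a half turn about z gives the same grasp; the last joint's range is limited). The gripper opens to 85 mm and grips with 20 to 120 N. Pads are 22 mm wide; open, the fingers measure 114 mm over their backs; the gripper's body (76 mm by 85 mm) begins 54 mm behind the grasp point. The pads swing forward as they close: fully open they stand 13 mm farther back than shut.
Start: joints at [1.149, 0.311, 0.014, 1.512, -0.004, 1.319, -0.027], TCP at [0.204, -0.511, 0.231] pointing down, gripper open.
Joint ranges: [-2.7, 2.7], [-0.3, 1.91], [-1.27, 1.3], [0.12, 2.57], [-1.44, 4.58], [0.2, 2.03], [-3.05, 3.05]. Speed limits (rad/s): [2.79, 2.79, 3.14, 3.14, 3.14, 3.14, 3.14].

## Interface

Orientations are given as [roll, pitch, yaw] about the fixed x, y, z axes, in that order (R = Rz(yaw) Ry(pitch) Rx(roll)).
In Python, from rig import arm gives the robot as it stands.
- The arm moves only by the tool drive_tool, never from a script. Its argument "increments" is a list of rows, each a list of 7 numbers: the shift along the tool's x, y, z in units of 30 mm (1.0 is 30 mm), then the turn, a rotation vector about the tool's x, y, z in units of 6 degrees (1.0 is 6 degrees), then the closure in counts, from 0 (fully open) to 255 (shut). In form: [[tx, ty, tz, ax, ay, az, gripper], ...]. A call has 1 to 8 rows; each row shifts and turns the commanded pose from where the row before left it, along the tool's axes as they then stand; what a row does not reach is not made up. A row lasts 1/8 s, in which the tool goes at most 62.5 mm and 10.7 degrees, less where a joint would pass 70% of its speed; a pose out of reach is approached as far as the arm can. A call is refused whole if a number of a shift passes 1 or a number of a turn 1, either way. A call with a gripper value outside its range is refused whole. The fingers move at their own pace and stop on an object; "force" is the grip in N (left out, the last holds). Time passes only in rows, so rows that do not move let the fingers close. It gives the time, the measured TCP pose, the force, the opening and the grip force at its end, in the units of the state.
- arm.observe(): the state, without advancing time (a new reading comes with each control period).
- arm.get_image(name): name is "scene" or "top" or "wrist"; returns a dict with "frame" (384x512x3 uint8, blue, green, red), "range_z" (384x512 float32, m along the optical axis (not along the pixel's ray), 0 where there is no reading), "intrinsics" (3x3 intrinsics, pixels), "dist" ([k1, k2, p1, p2, k3] as OpenCV has them; the pictures are not rectified), "origin" and "rotation" of the camera in the world; the wrist camera has in their place "mount" (4x4, takes a point from camera to tool coordinates, whose origin is the TCP and whose axes are the flange's). Camera axes: x right, y down, z forward; pixel columns grow to the right and rows downward; lengths in m; the calibration is good to about 2 mm. A picture is of the moment at which its call begins: read the wrist's pose just before it.
- arm.sign_off(): hands the job in; it is judged then, once.
The state is a dict: "t": time; "joint_pos": joint angles; "qvel": joint speeds; "effort": joint torques, N m; "ee_pos": TCP position; "tcp_rot": TCP orientation; "ft_force": force on the tool from outside, world axes, zero at the start; "moment": the same for the moment, N m; "opening": finger opening in m; "grasp_force": force on a finger pad.
Only numpy, scipy, OpenCV 4.12 (cv2) and the standard library are available. Lean on these libraries where they do the work, as an engineer would, in place of code of your own. Each camera call takes 0.05 s, during which the arm holds its last target. There are 200 camera calls.

## Working session

There is one attempt and no reset: what is moved stays moved. The work goes in short steps, Python scripts to look and compute and a tool call to move; the robot and the scene stay as the last step left them, time stands still between calls to the robot, and variables do not carry over. Pictures are saved under pics/ and viewed, at most 10 in all, crops included, and the job is handed in when it is done.

Besides the shell and the picture viewer there is one more tool, called after ">>>" as name(argument=value, ...), one argument or row to a line, values as JSON. drive_tool: Moves the arm, as the interface text tells. Its arguments: {"type":"object","properties":{"increments":{"type":"array"},"force":{"type":"number"}},"required":["increments"]}

```bash
mkdir -p pics; ls; cat > h.py <<'E'
import numpy as np, cv2
from rig import arm
def save(n,f): cv2.imwrite('pics/'+n,f)
E
python3 - <<'E'
from h import *
s=arm.observe(); print(s)
a=arm.get_image('top'); b=arm.get_image('scene')
np.savez('top.npz',**a); np.savez('scene.npz',**b)
save('top.png',cv2.resize(a['frame'],(800,600))); save('scene.png',cv2.resize(b['frame'],(800,600)))
for d in (a,b): print(d['intrinsics'],d['dist'],d['origin'],d['rotation'])
E
```

```text
pics
{'t': 0.0, 'joint_pos': array([ 1.14928447,  0.3117479 ,  0.01400668,  1.51308108, -0.00440859,
        1.31920287, -0.02722292]), 'qvel': array([ 0.00105465,  0.00028801,  0.00134924,  0.00115047,  0.00065529,
       -0.0001066 ,  0.00073672]), 'effort': array([-5.22164737e-05, -3.79911089e+01,  1.45912869e-01, -2.30588830e+01,
        1.21589005e-02,  1.38285162e-02,  9.96683909e-07]), 'ee_pos': array([ 0.20364094, -0.51011166,  0.23019922]), 'tcp_rot': array([-3.13918617e+00,  9.44376275e-05,  3.79849596e-01]), 'ft_force': array([ 0.68674269, -0.70820277, -0.65248778]), 'moment': array([-0.01404132,  0.00350098, -0.00939281]), 'grasp_force': 0.0, 'opening': 0.08519304986381195}
[[426.97014135   0.         255.4139871 ]
 [  0.         426.97014135 188.0112413 ]
 [  0.           0.           1.        ]] [-0.1615622  0.         0.         0.         0.       ] [0.375083   0.0361189  1.52719275] [-3.04561106e+00  1.17662263e-03 -1.56597834e+00]
[[426.97899243   0.         254.00809575]
 [  0.         426.97899243 191.46009889]
 [  0.           0.           1.        ]] [-0.00042752  0.          0.          0.          0.        ] [ 1.42485487 -0.63779574  0.91270175] [-2.1744814  -0.0075847   0.91926301]
```

View pics/top.png

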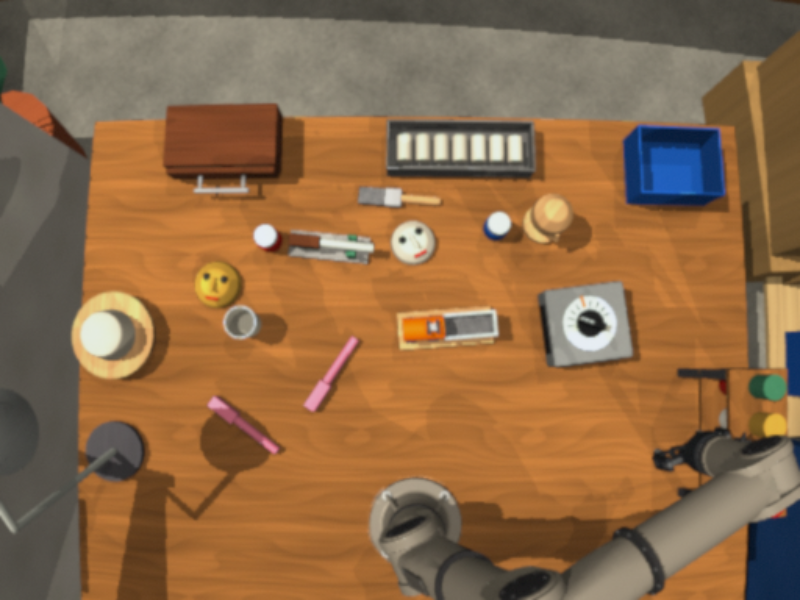

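View pics/scene.png

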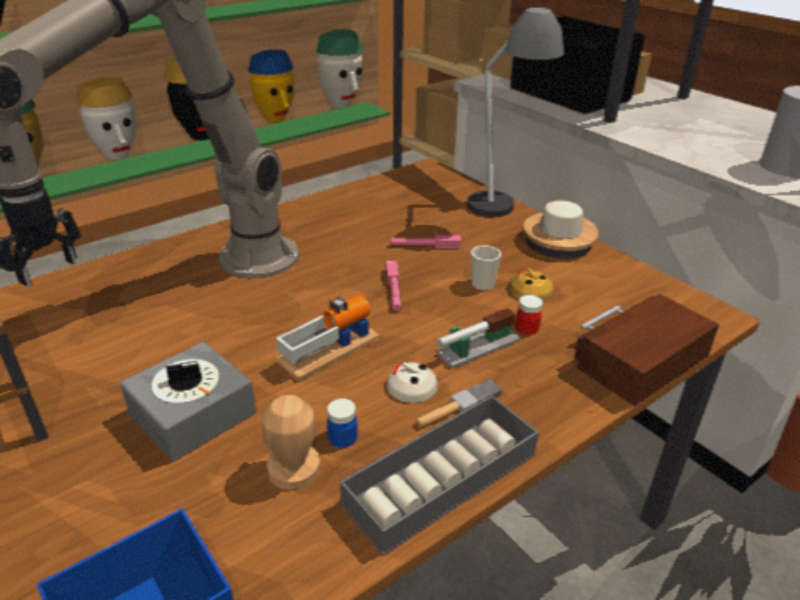

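The top view (800x600 pixels) shows the rod's brown handle at (305,241), with its tip at (372,247) pointing right. The orange tube is at (424,328), the trough runs to (497,325) and the dial is at (591,323). The red jar at (266,237) stands close behind the handle.

```bash
cat >> h.py <<'E'
from scipy.spatial.transform import Rotation as Ro
def pose(d,s=None):
    if 'mount' in d:
        T=np.eye(4); T[:3,:3]=Ro.from_euler('xyz',s['tcp_rot']).as_matrix(); T[:3,3]=s['ee_pos']
        T=T@d['mount']; return T[:3,:3],T[:3,3]
    r=np.array(d['rotation']); return (r if r.shape==(3,3) else Ro.from_euler('xyz',r).as_matrix()),np.array(d['origin'])
def rays(d):
    h,w=d['range_z'].shape; v,u=np.mgrid[:h,:w]
    p=cv2.undistortPoints(np.stack([u,v],-1).reshape(-1,1,2).astype(float),d['intrinsics'],d['dist']).reshape(h,w,2)
    return np.dstack([p,np.ones((h,w))])
def cloud(d,s=None):
    R,o=pose(d,s); return (rays(d)*d['range_z'][...,None])@R.T+o
def plane(d,z,s=None):
    R,o=pose(d,s); r=rays(d)@R.T; return o+r*((z-o[2])/r[...,2])[...,None]
def rect(P):
    (c,sz,a)=cv2.minAreaRect(P[:,:2].astype(np.float32)*1000); return np.round(c,1),np.round(sz,1),round(a,1)
def hsv(d): return cv2.cvtColor(d['frame'],cv2.COLOR_BGR2HSV)
def big(m):
    n,l,st,_=cv2.connectedComponentsWithStats(m.astype(np.uint8)); return l==1+np.argmax(st[1:,4])
E
python3 - <<'E'
from h import *
d=dict(np.load('top.npz')); C=cloud(d); H=hsv(d)
def win(x0,y0,x1,y1):
    m=np.zeros(H.shape[:2],bool); k=.64; m[int(y0*k):int(y1*k),int(x0*k):int(x1*k)]=1; return m
# table check
print('table z',np.median(C[...,2][win(480,420,560,470)]))
W=win(284,225,385,268)
for n,m,z in [('handle',W&(H[...,2]<110)&(H[...,1]>110)&(C[...,2]>.055),.069),
  ('shaft',W&(H[...,1]<60)&(C[...,2]>.055),.065),
  ('tube',win(395,300,450,350)&(H[...,0]<14)&(H[...,1]>200)&(C[...,2]>.085),.095),
  ('trough',win(440,300,510,350)&(C[...,2]>.066),.075),
  ('board',win(385,295,510,360)&(C[...,2]>.008),.075),
  ('drier',win(530,270,645,375)&(C[...,2]>.07),.085),
  ('bar',win(560,290,625,355)&(C[...,2]>.108),.122)]:
    m=big(m); P=C[m]; print(n,m.sum(),'z',np.percentile(P[:,2],[5,50,95]).round(3),'cloud',rect(P),'plane',rect(plane(d,z)[m]))
E
```

```text
table z -0.0010233423312908663
handle 28 z [0.061 0.066 0.072] cloud (array([625.2, 255.6]), array([68.1, 10.3]), 78.4) plane (array([624.5, 254.8]), array([69. , 10.3]), 78.1)
shaft 190 z [0.056 0.063 0.068] cloud (array([532.5,  90.1]), array([318.4,  96.8]), 35.8) plane (array([622.1, 158.8]), array([120.2,  23.4]), 84.1)
tube 39 z [0.086 0.092 0.1  ] cloud (array([428.5, -41.7]), array([21.2, 39.7]), 38.0) plane (array([428.5, -41.7]), array([21.2, 40.4]), 38.0)
trough 207 z [0.069 0.076 0.1  ] cloud (array([ 450.3, -110.3]), array([ 56.2, 129.6]), 4.5) plane (array([ 450.3, -110.8]), array([ 56.3, 128.1]), 4.5)
board 1430 z [0.011 0.048 0.103] cloud (array([437.1, -67. ]), array([100.1, 218.9]), 6.5) plane (array([444.2, -66.5]), array([ 80.4, 217.2]), 4.7)
drier 2530 z [0.079 0.085 0.096] cloud (array([ 428.7, -214.8]), array([170.4, 511.7]), 7.6) plane (array([ 450.5, -375.9]), array([169.2, 188. ]), 7.8)
bar 94 z [0.115 0.121 0.126] cloud (array([ 453.3, -377. ]), array([61.4, 17. ]), 70.1) plane (array([ 452.8, -375.6]), array([61.4, 17.1]), 71.9)
```

```bash
cat >> h.py <<'E'
def plan(wps,g,s=None,smax=1.0,a=180):
    """wps: [(x,y,z,yawdeg)...] tool down; prints rows from the present pose"""
    s=s or arm.observe(); p=s['ee_pos'].copy(); R=Ro.from_euler('xyz',s['tcp_rot']); i=0
    for w in wps:
        T=Ro.from_euler('xyz',[np.pi,0,np.radians(w[3])]); sm=w[4] if len(w)>4 else smax
        while 1:
            e=R.inv().apply(np.array(w[:3])-p)/.03; r=np.degrees((R.inv()*T).as_rotvec())/6
            k=max(np.abs(e).max()/sm,np.linalg.norm(e)*30/61/sm,np.abs(r).max()/1.0,1)
            e,r=np.round(e/k,2),np.round(r/k,2)
            p=p+R.apply(e*.03); R=R*Ro.from_rotvec(np.radians(r*6)); i+=1
            print(i,[*map(float,e),*map(float,r),g],'->',p.round(3))
            if k==1: break
E
python3 -c "
from h import *
plan([(.62,.20,.27,84)],0)
print(np.round(arm.get_image('wrist')['mount'],3))"
```

```text
1 [1.0, -0.78, -0.06, -0.0, -0.0, -0.48, 0] -> [ 0.223 -0.477  0.232]
2 [1.0, -0.7, -0.06, -0.0, -0.0, -0.46, 0] -> [ 0.241 -0.446  0.234]
3 [1.0, -0.63, -0.06, -0.0, -0.0, -0.45, 0] -> [ 0.259 -0.415  0.236]
4 [1.0, -0.57, -0.05, -0.0, -0.0, -0.43, 0] -> [ 0.277 -0.385  0.237]
5 [1.0, -0.51, -0.05, -0.0, -0.0, -0.42, 0] -> [ 0.294 -0.356  0.239]
6 [1.0, -0.45, -0.05, -0.0, -0.0, -0.42, 0] -> [ 0.31  -0.328  0.24 ]
7 [1.0, -0.4, -0.05, -0.0, -0.0, -0.41, 0] -> [ 0.327 -0.3    0.242]
8 [1.0, -0.35, -0.05, -0.0, -0.0, -0.4, 0] -> [ 0.343 -0.273  0.244]
9 [1.0, -0.31, -0.05, -0.0, -0.0, -0.4, 0] -> [ 0.359 -0.246  0.245]
10 [1.0, -0.26, -0.05, -0.0, -0.0, -0.39, 0] -> [ 0.374 -0.219  0.247]
11 [1.0, -0.22, -0.05, -0.0, -0.0, -0.39, 0] -> [ 0.39  -0.192  0.248]
12 [1.0, -0.18, -0.05, -0.0, -0.0, -0.38, 0] -> [ 0.405 -0.166  0.25 ]
13 [1.0, -0.13, -0.05, -0.0, -0.0, -0.38, 0] -> [ 0.421 -0.14   0.251]
14 [1.0, -0.09, -0.05, -0.0, -0.0, -0.38, 0] -> [ 0.436 -0.114  0.253]
15 [1.0, -0.05, -0.05, -0.0, -0.0, -0.38, 0] -> [ 0.451 -0.088  0.254]
16 [1.0, -0.02, -0.05, -0.0, -0.0, -0.38, 0] -> [ 0.466 -0.062  0.256]
17 [1.0, 0.03, -0.05, -0.0, -0.0, -0.38, 0] -> [ 0.482 -0.036  0.257]
18 [1.0, 0.06, -0.04, -0.0, -0.0, -0.38, 0] -> [ 0.497 -0.01   0.259]
19 [1.0, 0.11, -0.05, -0.0, -0.0, -0.38, 0] -> [0.512 0.016 0.26 ]
20 [1.0, 0.14, -0.05, -0.0, -0.0, -0.38, 0] -> [0.527 0.042 0.262]
21 [1.0, 0.19, -0.04, -0.0, -0.0, -0.38, 0] -> [0.543 0.068 0.263]
22 [1.0, 0.23, -0.05, -0.0, -0.0, -0.39, 0] -> [0.558 0.095 0.264]
23 [1.0, 0.27, -0.05, -0.0, -0.0, -0.39, 0] -> [0.574 0.121 0.266]
24 [1.0, 0.31, -0.04, -0.0, -0.01, -0.39, 0] -> [0.59  0.149 0.267]
25 [1.0, 0.36, -0.05, -0.01, -0.0, -0.4, 0] -> [0.606 0.176 0.269]
26 [0.85, 0.35, -0.04, -0.0, -0.01, -0.35, 0] -> [0.62 0.2  0.27]
[[-0.    -0.962 -0.272  0.07 ]
 [ 1.    -0.    -0.001  0.001]
 [ 0.001 -0.272  0.962 -0.142]
 [ 0.     0.     0.     1.   ]]
```

>>> drive_tool(
  increments=[
    [1.0,-0.78,-0.06,0,0,-0.48,0],
    [1.0,-0.7,-0.06,0,0,-0.46,0],
    [1.0,-0.63,-0.06,0,0,-0.45,0],
    [1.0,-0.57,-0.05,0,0,-0.43,0],
    [1.0,-0.51,-0.05,0,0,-0.42,0],
    [1.0,-0.45,-0.05,0,0,-0.42,0],
    [1.0,-0.4,-0.05,0,0,-0.41,0],
    [1.0,-0.35,-0.05,0,0,-0.4,0],
  ],
)

```text
t: 1.15
ee_pos: [0.3435, -0.2722, 0.244]
tcp_rot: [-3.141, 0.0, 0.745]
ft_force: [-0.3, -0.7, 0.1]
opening: 0.0855
grasp_force: 0.0
```

>>> drive_tool(
  increments=[
    [1.0,-0.31,-0.05,0,0,-0.4,0],
    [1.0,-0.26,-0.05,0,0,-0.39,0],
    [1.0,-0.22,-0.05,0,0,-0.39,0],
    [1.0,-0.18,-0.05,0,0,-0.38,0],
    [1.0,-0.13,-0.05,0,0,-0.38,0],
    [1.0,-0.09,-0.05,0,0,-0.38,0],
    [1.0,-0.05,-0.05,0,0,-0.38,0],
    [1.0,-0.02,-0.05,0,0,-0.38,0],
  ],
)

```text
t: 2.15
ee_pos: [0.4667, -0.062, 0.256]
tcp_rot: [-3.141, 0.0, 1.067]
ft_force: [0.7, 0.6, -0.0]
opening: 0.0856
grasp_force: 0.0
```

```bash
python3 - <<'E'
from h import *
s=arm.observe(); d=arm.get_image('wrist')
print(s['t'],s['ee_pos'],s['tcp_rot'],np.abs(s['qvel']).max())
import pickle; pickle.dump((s,d),open('w1.pkl','wb'))
save('w1.png',d['frame'])
plan([(.625,.22,.27,84)],0)
E
```

```text
2.15 [ 0.46673075 -0.06199546  0.25595373] [-3.14112953e+00  3.75088908e-04  1.06692048e+00] 0.3545275317536324
1 [1.0, 0.02, -0.04, 0.0, -0.0, -0.35, 0] -> [ 0.484 -0.031  0.258]
2 [1.0, 0.05, -0.04, 0.0, -0.0, -0.35, 0] -> [ 0.498 -0.004  0.259]
3 [1.0, 0.09, -0.04, 0.0, -0.01, -0.36, 0] -> [0.513 0.022 0.26 ]
4 [1.0, 0.13, -0.04, 0.0, -0.0, -0.36, 0] -> [0.528 0.048 0.262]
5 [1.0, 0.17, -0.04, 0.0, -0.01, -0.36, 0] -> [0.543 0.075 0.263]
6 [1.0, 0.21, -0.04, 0.0, -0.0, -0.36, 0] -> [0.558 0.101 0.264]
7 [1.0, 0.25, -0.04, 0.0, -0.01, -0.36, 0] -> [0.573 0.128 0.266]
8 [1.0, 0.29, -0.04, 0.0, -0.0, -0.37, 0] -> [0.589 0.155 0.267]
9 [1.0, 0.33, -0.04, 0.0, -0.01, -0.37, 0] -> [0.604 0.183 0.268]
10 [1.0, 0.37, -0.05, 0.01, -0.0, -0.37, 0] -> [0.62  0.211 0.27 ]
11 [0.32, 0.13, -0.01, -0.0, -0.0, -0.13, 0] -> [0.625 0.22  0.27 ]
```

View pics/w1.png

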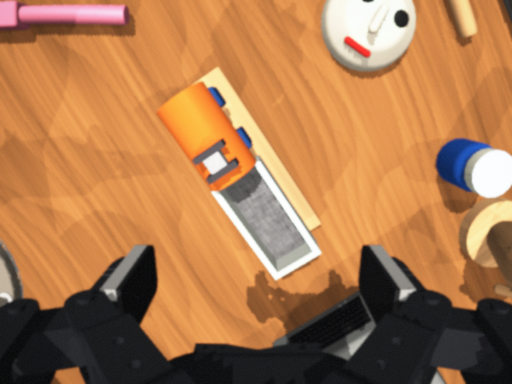

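The wrist view shows the whole stand. The tube runs from its entry at (180,95) to (235,180), the clip is at (215,158), and the trough ends at (297,265).

>>> drive_tool(
  increments=[
    [1.0,0.02,-0.04,0,0,-0.35,0],
    [1.0,0.05,-0.04,0,0,-0.35,0],
    [1.0,0.09,-0.04,0,0,-0.36,0],
    [1.0,0.13,-0.04,0,0,-0.36,0],
    [1.0,0.17,-0.04,0,0,-0.36,0],
    [1.0,0.21,-0.04,0,0,-0.36,0],
    [1.0,0.25,-0.04,0,0,-0.36,0],
    [1.0,0.29,-0.04,0,0,-0.37,0],
  ],
)

```text
t: 3.2
ee_pos: [0.5888, 0.1485, 0.2653]
tcp_rot: [-3.141, 0.001, 1.367]
ft_force: [1.2, 0.3, 0.9]
opening: 0.0851
grasp_force: 0.0
```

>>> drive_tool(
  increments=[
    [1.0,0.33,-0.04,0,0,-0.37,0],
    [1.0,0.37,-0.05,0,0,-0.37,0],
    [0.32,0.13,0,0,0,-0.13,0],
    [0,0,0,0,0,0,0],
  ],
)

```text
t: 3.7
ee_pos: [0.6249, 0.2124, 0.2678]
tcp_rot: [-3.14, 0.001, 1.458]
ft_force: [0.2, 0.8, 0.3]
opening: 0.0853
grasp_force: 0.0
```

```bash
python3 - <<'E'
from h import *
import pickle
s=arm.observe(); d=arm.get_image('wrist')
pickle.dump((s,d),open('w2.pkl','wb')); save('w2.png',d['frame'])
s,d=pickle.load(open('w1.pkl','rb')); C=cloud(d,s); H=hsv(d)
print('table',np.median(C[200:240,60:150,2]))
v,u=np.mgrid[:384,:512]; W=(u>140)&(u<330)&(v>60)&(v<285)
m=big(W&(H[...,0]<14)&(H[...,1]>190)&(C[...,2]>.04)); P=C[m]; print('tube',m.sum(),rect(P),np.percentile(P[:,2],[1,50,99]))
top=P[P[:,2]>.094]; print('tubetop',rect(top),len(top))
# circle-fit of tube section about axis from trough
m2=big(W&(H[...,1]<60)&(H[...,2]>150)&(abs(C[...,2]-.075)<.006)); Q=C[m2]; print('trough',m2.sum(),rect(Q),rect(plane(d,.075,s)[m2]))
ang=np.radians(rect(Q)[2]); print()
from scipy.optimize import least_squares
f=lambda p:np.hypot((P[:,0]-p[0]-p[1]*(P[:,1]+.02))/np.hypot(1,p[1]),P[:,2]-p[2])-.026
r=least_squares(f,[.437,-.08,.075],loss='soft_l1',f_scale=.002); print('axis x at y=-.02,slope,z',r.x, np.degrees(np.arctan(r.x[1])))
dirv=np.array([-r.x[1],-1])/np.hypot(1,r.x[1]); t=P[:,:2]@dirv; print('dir',dirv,'ends',np.percentile(t,[0.5,1,99,99.5]))
E
```

```text
table -0.00041672656777311246
tube 828 (array([479.4, -13.3]), array([88. , 44.1]), 89.6) [0.07803902 0.08711248 0.09392606]
tubetop (array([480.2, -30.4]), array([70.4,  2.2]), 50.8) 8
trough 1764 (array([ 449.1, -117.1]), array([ 56.6, 116.2]), 4.9) (array([ 449.4, -116.3]), array([ 56.8, 116. ]), 4.8)

axis x at y=-.02,slope,z [ 0.44072945 -0.07940834  0.07479389] -4.540235677260381
dir [ 0.07915916 -0.99686199] ends [0.00641831 0.00691878 0.09252391 0.09294082]
```

View pics/w2.png

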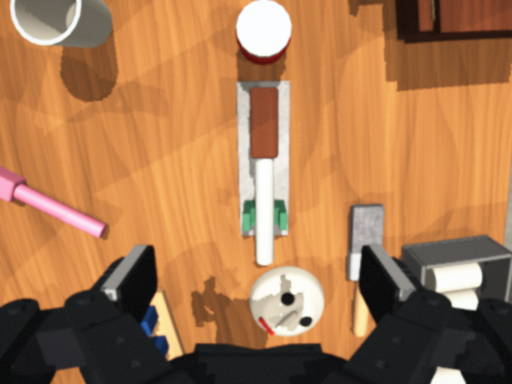

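The rod's handle is at (263,120), the shaft lies in the green fork at (265,215), and the tip is at (265,262). The red jar sits at (263,30), just behind the rest.

```bash
python3 - <<'E'
from h import *
import pickle
s,d=pickle.load(open('w2.pkl','rb')); C=cloud(d,s); H=hsv(d); print(s['ee_pos'],s['tcp_rot'])
v,u=np.mgrid[:384,:512]; W=(u>232)&(u<295)&(v>75)&(v<275)
h=big(W&(H[...,0]<15)&(H[...,1]>110)&(C[...,2]>.05)); print('handle',h.sum(),np.median(C[h],0),rect(plane(d,.069,s)[h]))
sh=big(W&(H[...,1]<70)&(C[...,2]>.05)); print('shaft',sh.sum(),np.median(C[sh],0),rect(plane(d,.065,s)[sh]))
g=W&(H[...,0]>60)&(H[...,0]<95)&(H[...,1]>100); print('fork',rect(plane(d,.062,s)[g&(C[...,2]>.05)]))
j=big((u>200)&(u<320)&(v<80)&(C[...,2]>.06)); print('jar',rect(plane(d,.075,s)[j]))
a=np.median(plane(d,.069,s)[h],0);b=np.median(plane(d,.065,s)[sh],0);w=(b-a)[:2]; print(a,b,np.degrees(np.arctan2(w[1],w[0])),np.linalg.norm(w))
E
```

```text
[0.62490119 0.21237256 0.26780205] [-3.14033582e+00  9.15132708e-04  1.45786108e+00]
handle 1831 [0.63628041 0.25237642 0.06831632] (array([636.5, 251.8]), array([68. , 25.9]), 84.2)
shaft 1961 [0.62714222 0.16164876 0.0628259 ] (array([628.2, 158.2]), array([120.9,  22.2]), 83.4)
fork (array([626.4, 152.5]), array([27.2, 44.3]), 84.8)
jar (array([645.6, 337.6]), array([49.1, 48.2]), 83.6)
[0.63630614 0.25228703 0.069     ] [0.62713996 0.1623666  0.065     ] -95.82043151715854 0.09038641148355021
```

```bash
python3 -c "
from h import *
plan([(.6363,.252,.12,84.2),(.6363,.252,.038,84.2,.7)],0)"
```

```text
1 [0.28, 0.05, 1.0, -0.0, 0.0, -0.03, 0] -> [0.627 0.219 0.238]
2 [0.28, 0.04, 1.0, -0.0, 0.0, -0.02, 0] -> [0.63  0.228 0.208]
3 [0.28, 0.05, 1.0, -0.0, 0.0, -0.03, 0] -> [0.632 0.236 0.178]
4 [0.29, 0.05, 1.0, -0.0, 0.01, -0.02, 0] -> [0.634 0.244 0.148]
5 [0.26, 0.04, 0.94, -0.01, 0.0, -0.02, 0] -> [0.636 0.252 0.12 ]
6 [0.0, -0.0, 0.7, 0.0, 0.0, -0.0, 0] -> [0.636 0.252 0.099]
7 [0.0, -0.0, 0.7, 0.0, 0.0, -0.0, 0] -> [0.636 0.252 0.078]
8 [0.0, -0.0, 0.7, 0.0, 0.0, -0.0, 0] -> [0.636 0.252 0.057]
9 [0.01, -0.0, 0.63, 0.0, 0.0, -0.0, 0] -> [0.636 0.252 0.038]
```

>>> drive_tool(
  increments=[
    [0.28,0.05,1.0,0,0,-0.03,0],
    [0.28,0.04,1.0,0,0,-0.02,0],
    [0.28,0.05,1.0,0,0,-0.03,0],
    [0.29,0.05,1.0,0,0,-0.02,0],
    [0.26,0.04,0.94,0,0,-0.02,0],
    [0,0,0.7,0,0,0,0],
    [0,0,0.7,0,0,0,0],
    [0,0,0,0,0,0,0],
  ],
)

```text
t: 4.75
ee_pos: [0.6355, 0.2499, 0.0765]
tcp_rot: [-3.138, 0.004, 1.468]
ft_force: [-0.8, 0.6, -0.5]
opening: 0.0853
grasp_force: 0.0
```

>>> drive_tool(
  increments=[
    [0,0,0.7,0,0,0,0],
    [0,0,0.6,0,0,0,0],
    [0,0,0,0,0,0,0],
    [0,0,0,0,0,0,0],
  ],
)

```text
t: 5.25
ee_pos: [0.6371, 0.2532, 0.0401]
tcp_rot: [3.141, -0.001, 1.47]
ft_force: [0.2, -0.3, 0.4]
opening: 0.0851
grasp_force: 0.0
```

```bash
python3 -c "
from h import *
s=arm.observe(); print(s); plan([(.6363,.252,.038,84.2)],0)"
```

```text
{'t': 5.25, 'joint_pos': array([-0.08895774,  0.80136777, -0.55266439,  1.31376534,  0.42752583,
        1.14236776, -0.7820941 ]), 'qvel': array([-2.15844659e-03, -6.57205914e-03, -5.39114842e-03, -1.00725991e-02,
       -3.83026856e-05, -1.92066895e-03,  4.37157271e-04]), 'effort': array([ 1.52065689e-01, -5.23020136e+01, -8.37552130e+00, -1.93379831e+01,
        1.91319943e-02,  4.27402218e-02,  1.81231535e-04]), 'ee_pos': array([0.63705503, 0.25315761, 0.04009557]), 'tcp_rot': array([ 3.14060273e+00, -5.84057146e-04,  1.46961190e+00]), 'ft_force': array([ 0.17178477, -0.30573432,  0.42243929]), 'moment': array([-0.01505368, -0.03132933,  0.02483648]), 'grasp_force': 0.0, 'opening': 0.08514637748556973}
1 [-0.04, -0.02, 0.07, 0.01, -0.01, 0.0, 0] -> [0.636 0.252 0.038]
```

>>> drive_tool(
  increments=[
    [0,0,0,0,0,0,255],
    [0,0,0,0,0,0,255],
    [0,0,0,0,0,0,255],
    [0,0,0,0,0,0,255],
    [0,0,0,0,0,0,255],
    [0,0,0,0,0,0,255],
  ],
  force=60,
)

```text
t: 6.0
ee_pos: [0.6368, 0.2534, 0.0397]
tcp_rot: [3.141, -0.001, 1.47]
ft_force: [0.5, 0.3, 2.1]
opening: 0.0272
grasp_force: 59.8
```

```bash
python3 -c "
from h import *
import pickle
s=arm.observe(); print(s['t'],s['ee_pos'],s['tcp_rot'],s['ft_force'],s['opening'],s['grasp_force']); pickle.dump(s,open('grasp.pkl','wb'))
plan([(.6363,.252,.14,84.2,.8),(.4222,.2147,.14,94.7),(.4222,.2147,.06,94.7,.8)],255)"
```

```text
6.0 [0.63684781 0.25337448 0.03973421] [ 3.14086217e+00 -5.47152604e-04  1.47007546e+00] [0.48867725 0.25618515 2.0929614 ] 0.02723956248137072 59.825005531311035
1 [-0.01, -0.0, -0.8, 0.0, -0.0, 0.0, 255] -> [0.637 0.253 0.064]
2 [-0.01, -0.0, -0.8, 0.0, -0.0, 0.0, 255] -> [0.637 0.253 0.088]
3 [-0.01, -0.01, -0.8, 0.0, -0.0, 0.0, 255] -> [0.636 0.252 0.112]
4 [-0.01, -0.0, -0.8, 0.01, -0.0, 0.0, 255] -> [0.636 0.252 0.136]
5 [-0.01, -0.0, -0.14, -0.0, -0.01, 0.0, 255] -> [0.636 0.252 0.14 ]
6 [-0.28, -1.0, 0.0, -0.0, 0.0, -0.25, 255] -> [0.606 0.247 0.14 ]
7 [-0.25, -1.0, 0.0, -0.0, 0.0, -0.25, 255] -> [0.575 0.241 0.14 ]
8 [-0.22, -1.0, 0.0, -0.0, 0.0, -0.25, 255] -> [0.545 0.236 0.14 ]
9 [-0.2, -1.0, 0.0, -0.0, 0.0, -0.24, 255] -> [0.515 0.231 0.14 ]
10 [-0.17, -1.0, 0.0, -0.0, 0.0, -0.24, 255] -> [0.485 0.226 0.14 ]
11 [-0.15, -1.0, 0.0, -0.0, 0.0, -0.25, 255] -> [0.455 0.22  0.14 ]
12 [-0.12, -1.0, 0.0, -0.0, 0.0, -0.24, 255] -> [0.425 0.215 0.14 ]
13 [-0.0, -0.1, 0.0, -0.0, 0.0, -0.03, 255] -> [0.422 0.215 0.14 ]
14 [-0.0, 0.0, 0.8, -0.0, 0.0, 0.0, 255] -> [0.422 0.215 0.116]
15 [-0.0, 0.0, 0.8, -0.0, 0.0, 0.0, 255] -> [0.422 0.215 0.092]
16 [-0.0, 0.0, 0.8, -0.0, 0.0, 0.0, 255] -> [0.422 0.215 0.068]
17 [-0.0, 0.0, 0.27, -0.0, 0.0, 0.0, 255] -> [0.422 0.215 0.06 ]
```

>>> drive_tool(
  increments=[
    [0,0,-0.8,0,0,0,255],
    [0,0,-0.8,0,0,0,255],
    [0,0,-0.8,0,0,0,255],
    [0,0,-0.8,0,0,0,255],
    [0,0,-0.15,0,0,0,255],
    [-0.28,-1.0,0,0,0,-0.25,255],
    [-0.25,-1.0,0,0,0,-0.25,255],
    [-0.22,-1.0,0,0,0,-0.25,255],
  ],
)

```text
t: 7.0
ee_pos: [0.5431, 0.2365, 0.1379]
tcp_rot: [-3.139, 0.001, 1.549]
ft_force: [0.2, 0.3, -1.2]
opening: 0.0273
grasp_force: 59.6
```

>>> drive_tool(
  increments=[
    [-0.2,-1.0,0,0,0,-0.24,255],
    [-0.17,-1.0,0,0,0,-0.24,255],
    [-0.15,-1.0,0,0,0,-0.25,255],
    [-0.12,-1.0,0,0,0,-0.24,255],
    [0,-0.1,0,0,0,-0.03,255],
    [0,0,0.8,0,0,0,255],
    [0,0,0.8,0,0,0,255],
    [0,0,0,0,0,0,255],
  ],
)

```text
t: 8.0
ee_pos: [0.4211, 0.2147, 0.0896]
tcp_rot: [-3.136, 0.002, 1.653]
ft_force: [-0.1, 0.1, -1.7]
opening: 0.0277
grasp_force: 59.6
```

```bash
python3 - <<'E'
from h import *
import pickle
s=arm.observe(); d=arm.get_image('wrist'); print(s['ee_pos'],s['tcp_rot'],s['opening'])
pickle.dump((s,d),open('w3.pkl','wb')); save('w3.png',d['frame'])
plan([(.4222,.2147,.0597,94.7,.8),(.4335, .0781,.0597,94.7,.6)],255)
E
```

```text
[0.42106929 0.21472288 0.08961554] [-3.13648450e+00  1.60606979e-03  1.65275420e+00] 0.027693015286429142
1 [-0.02, 0.0, 0.8, -0.02, 0.0, 0.0, 255] -> [0.422 0.215 0.067]
2 [-0.01, 0.0, 0.24, -0.0, 0.0, 0.0, 255] -> [0.422 0.215 0.06 ]
3 [-0.6, 0.0, 0.0, -0.0, 0.0, 0.0, 255] -> [0.424 0.197 0.06 ]
4 [-0.6, 0.0, 0.0, -0.0, 0.0, 0.0, 255] -> [0.425 0.179 0.06 ]
5 [-0.6, 0.0, 0.0, -0.0, 0.0, 0.0, 255] -> [0.426 0.161 0.06 ]
6 [-0.6, 0.0, 0.0, -0.0, 0.0, 0.0, 255] -> [0.428 0.143 0.06 ]
7 [-0.6, 0.0, 0.0, -0.0, 0.0, 0.0, 255] -> [0.429 0.125 0.06 ]
8 [-0.6, 0.0, 0.0, -0.0, 0.0, 0.0, 255] -> [0.431 0.107 0.06 ]
9 [-0.6, 0.0, 0.0, -0.0, 0.0, 0.0, 255] -> [0.432 0.089 0.06 ]
10 [-0.37, 0.01, 0.0, -0.0, 0.0, 0.0, 255] -> [0.434 0.078 0.06 ]
```

View pics/w3.png

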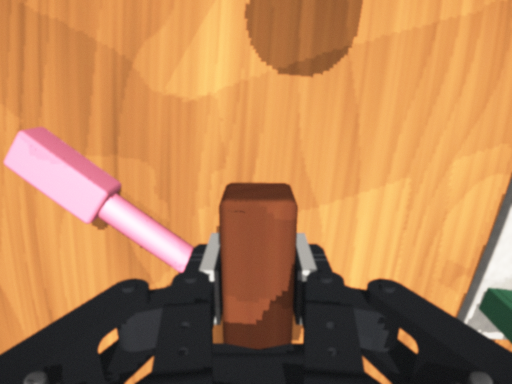

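The wrist view shows the handle held squarely between the pads at (258,265); the tip is hidden. I'll lower to the bore axis and check with the scene camera.

>>> drive_tool(
  increments=[
    [-0.02,0,0.8,0,0,0,255],
    [0,0,0.24,0,0,0,255],
    [-0.3,0,0,0,0,0,255],
    [0,0,0,0,0,0,255],
  ],
)

```text
t: 8.55
ee_pos: [0.4241, 0.2055, 0.0613]
tcp_rot: [3.14, 0.001, 1.651]
ft_force: [-0.3, -0.0, -2.2]
opening: 0.0273
grasp_force: 59.6
```

```bash
python3 - <<'E'
from h import *
s=arm.observe(); d=arm.get_image('scene'); print(s['ee_pos'],s['tcp_rot'])
H=hsv(d); C=cloud(d); v,u=np.mgrid[:384,:512]
m=(u>200)&(u<300)&(v>130)&(v<215)&(H[...,1]<60)&(abs(C[...,2]-.08)<.02)&(C[...,1]>.03)&(C[...,1]<.2)&(C[...,0]<.5)
print(m.sum()); P=C[m]
if len(P)>10:
  for y in np.arange(.04,.16,.02):
    q=P[abs(P[:,1]-y)<.01]
    if len(q): print(y,len(q),q[:,2].max(),np.median(q,0))
save('s2.png',cv2.resize(d['frame'][110:240,160:330],None,fx=4,fy=4,interpolation=cv2.INTER_CUBIC))
plan([(.4335, .0781,.0597,94.7,.6)],255)
E
```

```text
[0.42410067 0.20552383 0.06128111] [3.14031938e+00 5.82234615e-04 1.65138940e+00]
183
0.04 6 0.0886076124136087 [0.44049197 0.04839259 0.08064728]
0.06 32 0.08901980965611522 [0.44084831 0.05985496 0.08259948]
0.07999999999999999 23 0.08909171666907112 [0.44067184 0.08011416 0.0833796 ]
0.09999999999999999 25 0.09157205173895977 [0.43897622 0.09927873 0.08382682]
0.12 24 0.08964421137465428 [0.43605827 0.11966737 0.08433844]
0.13999999999999999 25 0.08929288417631343 [0.43429275 0.14228235 0.08342115]
1 [-0.6, -0.0, 0.01, 0.0, -0.0, -0.0, 255] -> [0.426 0.188 0.061]
2 [-0.6, -0.01, 0.01, 0.0, -0.0, -0.0, 255] -> [0.427 0.17  0.061]
3 [-0.6, -0.0, 0.01, 0.0, -0.0, -0.0, 255] -> [0.428 0.152 0.06 ]
4 [-0.6, -0.01, 0.01, 0.0, -0.0, -0.0, 255] -> [0.429 0.134 0.06 ]
5 [-0.6, -0.0, 0.0, 0.0, -0.0, -0.0, 255] -> [0.431 0.116 0.06 ]
6 [-0.6, -0.01, 0.01, 0.01, -0.0, -0.0, 255] -> [0.432 0.098 0.06 ]
7 [-0.6, -0.0, 0.0, 0.0, -0.0, -0.01, 255] -> [0.433 0.08  0.06 ]
8 [-0.08, -0.0, 0.01, 0.01, -0.0, 0.0, 255] -> [0.434 0.078 0.06 ]
```

View pics/s2.png

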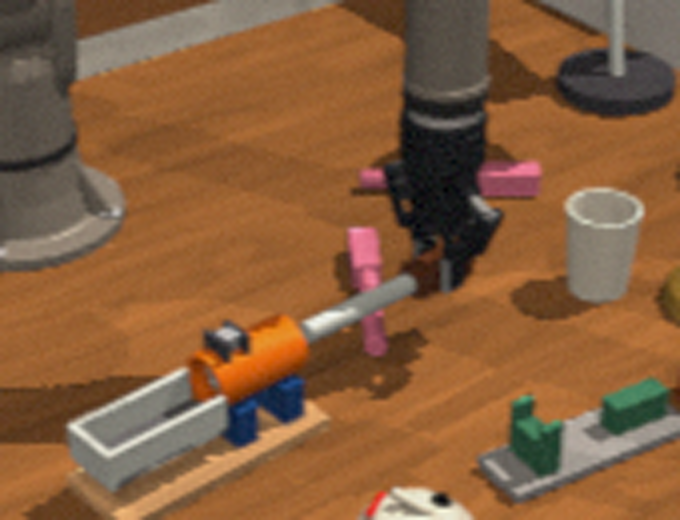

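The crop shows the shaft at (355,310) in line with the tube's entry at (303,340). Now I'll push.

>>> drive_tool(
  increments=[
    [-0.6,0,0.02,0,0,0,255],
    [-0.6,0,0.02,0,0,0,255],
    [-0.5,0,0,0,0,0,255],
    [-0.5,0,0,0,0,0,255],
  ],
)

```text
t: 9.1
ee_pos: [0.4293, 0.1429, 0.0604]
tcp_rot: [3.139, -0.004, 1.655]
ft_force: [-0.7, 5.0, -1.1]
opening: 0.0271
grasp_force: 59.8
```

>>> drive_tool(
  increments=[
    [-0.5,0,0,0,0,0,255],
    [-0.5,0,0,0,0,0,255],
    [-0.5,0,0,0,0,0,255],
    [-0.5,0,0,0,0,0,255],
    [0,0,0,0,0,0,255],
  ],
)

```text
t: 9.72
ee_pos: [0.4335, 0.0783, 0.0591]
tcp_rot: [-3.141, 0.002, 1.649]
ft_force: [-0.7, 1.4, -1.9]
opening: 0.0269
grasp_force: 59.6
```

```bash
python3 - <<'E'
from h import *
s=arm.observe(); print(s['ee_pos'],s['tcp_rot'],s['ft_force'],s['opening'])
d=arm.get_image('scene'); save('s3.png',cv2.resize(d['frame'][150:240,160:290],None,fx=5,fy=5,interpolation=cv2.INTER_CUBIC))
plan([(.4335, .0781,.0597,94.7,.6)],255)
E
```

```text
[0.43352128 0.07829075 0.0590822 ] [-3.14056878e+00  1.68868948e-03  1.64933738e+00] [-0.69443557  1.37951903 -1.90440347] 0.026906624704465594
1 [-0.05, -0.0, -0.02, -0.0, 0.01, -0.02, 255] -> [0.434 0.078 0.06 ]
```

View pics/s3.png

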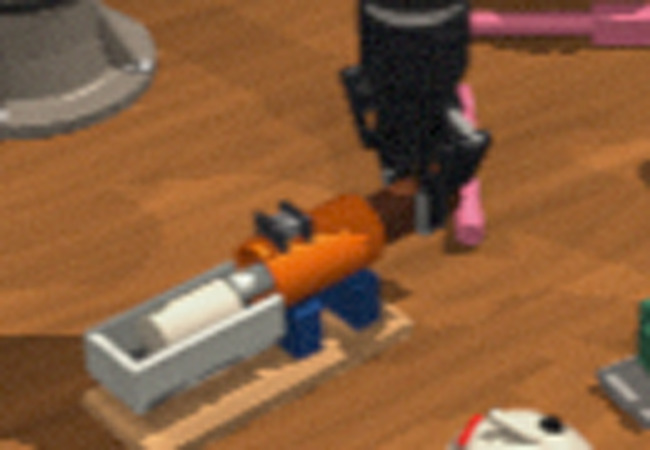

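The casting (195,312) is out and lying in the trough, with the rod tip (250,285) just past the tube. Now I'll withdraw the rod and take it home.

```bash
python3 -c "
from h import *
plan([(.4222,.2147,.0597,94.5,.8),(.4222,.2147,.14,94.5,.9),(.6368,.2534,.14,84.23),(.6368,.2534,.06,84.23,.7)],255)"
```

```text
1 [0.8, -0.0, -0.0, -0.0, 0.0, 0.0, 255] -> [0.432 0.104 0.059]
2 [0.8, -0.0, -0.0, -0.0, 0.0, 0.0, 255] -> [0.43  0.128 0.059]
3 [0.8, -0.0, -0.01, -0.0, 0.0, 0.0, 255] -> [0.428 0.151 0.059]
4 [0.8, -0.01, -0.0, -0.0, 0.0, 0.01, 255] -> [0.426 0.175 0.059]
5 [0.8, -0.0, -0.01, -0.0, 0.0, 0.0, 255] -> [0.424 0.199 0.06 ]
6 [0.52, -0.01, 0.0, -0.0, 0.01, 0.01, 255] -> [0.422 0.215 0.06 ]
7 [-0.0, 0.0, -0.9, -0.0, -0.0, -0.0, 255] -> [0.422 0.215 0.087]
8 [-0.0, 0.0, -0.9, -0.0, -0.0, -0.0, 255] -> [0.422 0.215 0.114]
9 [-0.0, 0.0, -0.88, -0.0, -0.0, -0.0, 255] -> [0.422 0.215 0.14 ]
10 [0.1, 1.0, 0.0, -0.0, -0.0, 0.24, 255] -> [0.452 0.22  0.14 ]
11 [0.13, 1.0, 0.0, -0.0, -0.0, 0.24, 255] -> [0.482 0.226 0.14 ]
12 [0.15, 1.0, 0.0, -0.0, -0.0, 0.24, 255] -> [0.511 0.231 0.14 ]
13 [0.18, 1.0, 0.0, -0.0, -0.0, 0.24, 255] -> [0.541 0.236 0.14 ]
14 [0.2, 1.0, 0.0, -0.0, -0.0, 0.24, 255] -> [0.572 0.242 0.14 ]
15 [0.23, 1.0, 0.0, -0.0, -0.0, 0.24, 255] -> [0.602 0.247 0.14 ]
16 [0.25, 1.0, 0.0, -0.0, -0.0, 0.23, 255] -> [0.632 0.252 0.14 ]
17 [0.04, 0.15, 0.0, -0.01, -0.0, 0.04, 255] -> [0.637 0.253 0.14 ]
18 [0.0, -0.0, 0.7, 0.0, -0.0, -0.0, 255] -> [0.637 0.253 0.119]
19 [0.0, -0.0, 0.7, 0.0, -0.0, -0.0, 255] -> [0.637 0.253 0.098]
20 [0.0, -0.0, 0.7, 0.0, -0.0, -0.0, 255] -> [0.637 0.253 0.077]
21 [0.0, -0.0, 0.57, 0.0, -0.0, -0.0, 255] -> [0.637 0.253 0.06 ]
```

>>> drive_tool(
  increments=[
    [0.8,0,0,0,0,0,255],
    [0.8,0,0,0,0,0,255],
    [0.8,0,0,0,0,0,255],
    [0.8,0,0,0,0,0,255],
    [0.8,0,0,0,0,0,255],
    [0.52,0,0,0,0,0,255],
    [0,0,-0.9,0,0,0,255],
    [0,0,-0.9,0,0,0,255],
  ],
)

```text
t: 10.78
ee_pos: [0.4217, 0.2162, 0.1136]
tcp_rot: [-3.14, 0.001, 1.654]
ft_force: [0.6, 0.1, -2.1]
opening: 0.0268
grasp_force: 59.6
```

>>> drive_tool(
  increments=[
    [0,0,-0.88,0,0,0,255],
    [0.1,1.0,0,0,0,0.24,255],
    [0.13,1.0,0,0,0,0.24,255],
    [0.15,1.0,0,0,0,0.24,255],
    [0.18,1.0,0,0,0,0.24,255],
    [0.2,1.0,0,0,0,0.24,255],
    [0.23,1.0,0,0,0,0.24,255],
    [0.25,1.0,0,0,0,0.23,255],
  ],
)

```text
t: 11.78
ee_pos: [0.6331, 0.2546, 0.1391]
tcp_rot: [-3.141, 0.001, 1.477]
ft_force: [0.8, 0.2, -1.6]
opening: 0.0273
grasp_force: 59.6
```

>>> drive_tool(
  increments=[
    [0.04,0.15,0,0,0,0.04,255],
    [0,0,0.7,0,0,0,255],
    [0,0,0.7,0,0,0,255],
    [0,0,0,0,0,0,255],
    [0,0,0,0,0,0,255],
  ],
)

```text
t: 12.4
ee_pos: [0.637, 0.2557, 0.0986]
tcp_rot: [3.141, -0.0, 1.474]
ft_force: [0.8, -0.5, -0.9]
opening: 0.0274
grasp_force: 59.7
```

```bash
python3 -c "
from h import *
s=arm.observe(); print(s['ee_pos'],s['tcp_rot'],s['ft_force'],s['opening'])
plan([(.6368,.2534,.06,84.23,.7),(.6368,.2534,.0405,84.23,.35)],255)"
```

```text
[0.6369722  0.25571593 0.09857877] [ 3.14104373e+00 -4.11435055e-04  1.47441543e+00] [ 0.84273222 -0.5397002  -0.89541848] 0.027414127943300816
1 [-0.04, 0.0, 0.7, 0.0, -0.0, 0.02, 255] -> [0.637 0.255 0.078]
2 [-0.04, 0.0, 0.59, 0.01, -0.0, 0.02, 255] -> [0.637 0.253 0.06 ]
3 [0.0, 0.0, 0.35, -0.0, -0.0, 0.0, 255] -> [0.637 0.253 0.049]
4 [0.0, 0.0, 0.3, -0.0, -0.0, 0.0, 255] -> [0.637 0.253 0.04 ]
```

>>> drive_tool(
  increments=[
    [-0.04,0,0.7,0,0,0.02,255],
    [-0.04,0,0.6,0,0,0.02,255],
    [0,0,0.3,0,0,0.02,255],
    [0,0,0.25,0,0,0,255],
    [0,0,0,0,0,0,255],
    [0,0,0,0,0,0,255],
  ],
)

```text
t: 13.15
ee_pos: [0.6371, 0.2535, 0.0429]
tcp_rot: [3.141, -0.001, 1.468]
ft_force: [-0.8, -0.2, -1.3]
opening: 0.0273
grasp_force: 59.7
```

```bash
python3 -c "
from h import *
s=arm.observe(); print(s['ee_pos'],s['tcp_rot'],s['ft_force'],s['opening'])
plan([(.6368,.2534,.0397,84.23,.7)],255)"
```

```text
[0.63714154 0.2534634  0.04292876] [ 3.14063789e+00 -7.50418517e-04  1.46797720e+00] [-0.75241348 -0.23093285 -1.27822413] 0.027252800551546337
1 [-0.0, -0.01, 0.11, 0.01, -0.01, -0.02, 255] -> [0.637 0.253 0.04 ]
```

Lower the last 3 mm, release, and rise.

>>> drive_tool(
  increments=[
    [0,0,0.11,0,0,0,255],
    [0,0,0,0,0,0,255],
    [0,0,0,0,0,0,130],
    [0,0,0,0,0,0,80],
    [0,0,0,0,0,0,0],
    [0,0,0,0,0,0,0],
    [0,0,0,0,0,0,0],
  ],
)

```text
t: 14.02
ee_pos: [0.6367, 0.2531, 0.0389]
tcp_rot: [-3.142, 0.0, 1.468]
ft_force: [0.5, 0.0, 0.5]
opening: 0.0851
grasp_force: 0.0
```

```bash
python3 -c "
from h import *
s=arm.observe(); print(s['ee_pos'],s['ft_force'],s['opening'])
plan([(.6368,.2534,.1,84.23,.8),(.625,.2124,.268,84)],0)"
```

```text
[0.63672922 0.25305025 0.03894323] [0.50106898 0.01600047 0.48298964] 0.08512958809159758
1 [0.0, 0.0, -0.8, -0.0, 0.0, -0.01, 0] -> [0.637 0.253 0.063]
2 [0.01, 0.0, -0.8, -0.0, 0.0, -0.01, 0] -> [0.637 0.253 0.087]
3 [0.0, 0.0, -0.44, -0.0, 0.0, -0.0, 0] -> [0.637 0.253 0.1  ]
4 [-0.25, -0.05, -1.0, -0.0, 0.0, 0.01, 0] -> [0.635 0.246 0.13 ]
5 [-0.25, -0.04, -1.0, -0.0, 0.0, 0.01, 0] -> [0.633 0.239 0.16 ]
6 [-0.25, -0.04, -1.0, -0.0, 0.0, 0.0, 0] -> [0.631 0.231 0.19 ]
7 [-0.25, -0.05, -1.0, -0.0, 0.0, 0.01, 0] -> [0.628 0.224 0.22 ]
8 [-0.25, -0.04, -1.0, -0.0, 0.0, 0.0, 0] -> [0.626 0.217 0.25 ]
9 [-0.15, -0.03, -0.6, -0.0, 0.0, 0.01, 0] -> [0.625 0.212 0.268]
```

>>> drive_tool(
  increments=[
    [0,0,-0.8,0,0,0,0],
    [0,0,-0.8,0,0,0,0],
    [0,0,-0.44,0,0,0,0],
    [-0.25,-0.04,-1.0,0,0,0,0],
    [-0.25,-0.04,-1.0,0,0,0,0],
    [-0.25,-0.04,-1.0,0,0,0,0],
    [-0.25,-0.04,-1.0,0,0,0,0],
    [-0.25,-0.04,-1.0,0,0,0,0],
  ],
)

```text
t: 15.02
ee_pos: [0.6266, 0.216, 0.2507]
tcp_rot: [-3.141, 0.001, 1.468]
ft_force: [1.4, -0.4, -0.1]
opening: 0.0855
grasp_force: 0.0
```

```bash
python3 - <<'E'
from h import *
s=arm.observe(); d=arm.get_image('wrist'); C=cloud(d,s); H=hsv(d); print(s['ee_pos'],s['tcp_rot'])
W=(C[...,0]>.59)&(C[...,0]<.68)&(C[...,1]>.08)&(C[...,1]<.3)
h=big(W&(H[...,0]<15)&(H[...,1]>110)&(C[...,2]>.05)); print('handle',h.sum(),np.median(C[h],0),rect(plane(d,.069,s)[h]))
sh=big(W&(H[...,1]<70)&(C[...,2]>.05)); print('shaft',sh.sum(),np.median(C[sh],0),rect(plane(d,.065,s)[sh]))
j=big((C[...,0]>.6)&(C[...,0]<.7)&(C[...,1]>.3)&(C[...,1]<.39)&(C[...,2]>.06)); print('jar',rect(plane(d,.075,s)[j]))
a=np.median(plane(d,.069,s)[h],0);b=np.median(plane(d,.065,s)[sh],0);w=(b-a)[:2]; print(a,b,np.degrees(np.arctan2(w[1],w[0])),np.linalg.norm(w))
plan([(.453,-.376,.24,71)],0)
E
```

```text
[0.62657596 0.21595086 0.25072082] [-3.14089294e+00  6.06664364e-04  1.46800007e+00]
handle 2062 [0.63818524 0.2527864  0.06828611] (array([638.3, 251.7]), array([67.7, 25.8]), 83.8)
shaft 19459 [0.64196349 0.22753277 0.33101902] (array([616.2,  35.2]), array([195.1, 432.5]), 84.0)
jar (array([645.9, 337.2]), array([49.1, 48.3]), 84.2)
[0.63821364 0.25274084 0.069     ] [ 0.67217292 -0.0100142   0.065     ] -82.63573826782157 0.2649404477052852
1 [-1.0, -0.19, 0.02, 0.0, -0.0, 0.11, 0] -> [0.62  0.186 0.255]
2 [-1.0, -0.17, 0.02, 0.0, -0.0, 0.11, 0] -> [0.611 0.157 0.254]
3 [-1.0, -0.16, 0.02, 0.0, -0.0, 0.11, 0] -> [0.603 0.128 0.254]
4 [-1.0, -0.15, 0.02, 0.0, -0.0, 0.11, 0] -> [0.594 0.099 0.253]
5 [-1.0, -0.14, 0.02, 0.0, -0.0, 0.11, 0] -> [0.585 0.07  0.252]
6 [-1.0, -0.13, 0.02, 0.0, -0.0, 0.11, 0] -> [0.577 0.041 0.252]
7 [-1.0, -0.11, 0.02, 0.0, -0.0, 0.1, 0] -> [0.568 0.012 0.251]
8 [-1.0, -0.1, 0.02, 0.0, -0.0, 0.1, 0] -> [ 0.56  -0.017  0.25 ]
9 [-1.0, -0.09, 0.02, 0.0, -0.0, 0.1, 0] -> [ 0.551 -0.046  0.25 ]
10 [-1.0, -0.08, 0.02, 0.01, -0.0, 0.11, 0] -> [ 0.543 -0.075  0.249]
11 [-1.0, -0.07, 0.02, 0.0, -0.0, 0.1, 0] -> [ 0.534 -0.104  0.248]
12 [-1.0, -0.06, 0.02, 0.01, -0.0, 0.11, 0] -> [ 0.526 -0.132  0.247]
13 [-1.0, -0.05, 0.03, 0.0, -0.0, 0.1, 0] -> [ 0.517 -0.161  0.246]
14 [-1.0, -0.04, 0.03, 0.01, -0.0, 0.11, 0] -> [ 0.509 -0.19   0.245]
15 [-1.0, -0.03, 0.02, 0.0, -0.01, 0.1, 0] -> [ 0.5   -0.219  0.245]
16 [-1.0, -0.02, 0.03, 0.01, -0.0, 0.11, 0] -> [ 0.491 -0.247  0.244]
17 [-1.0, -0.01, 0.03, 0.0, -0.01, 0.1, 0] -> [ 0.483 -0.276  0.243]
18 [-1.0, 0.0, 0.02, 0.01, -0.0, 0.11, 0] -> [ 0.474 -0.305  0.242]
19 [-1.0, 0.02, 0.03, 0.0, -0.01, 0.1, 0] -> [ 0.466 -0.334  0.241]
20 [-1.0, 0.02, 0.03, 0.01, -0.0, 0.11, 0] -> [ 0.457 -0.362  0.24 ]
21 [-0.47, 0.02, 0.01, -0.0, -0.0, 0.05, 0] -> [ 0.453 -0.376  0.24 ]
```

>>> drive_tool(
  increments=[
    [-1.0,-0.19,0.02,0,0,0.11,0],
    [-1.0,-0.17,0.02,0,0,0.11,0],
    [-1.0,-0.16,0.02,0,0,0.11,0],
    [-1.0,-0.15,0.02,0,0,0.11,0],
    [-1.0,-0.14,0.02,0,0,0.11,0],
    [-1.0,-0.13,0.02,0,0,0.11,0],
    [-1.0,-0.11,0.02,0,0,0.1,0],
    [-1.0,-0.1,0.02,0,0,0.1,0],
  ],
)

```text
t: 16.08
ee_pos: [0.5579, -0.0173, 0.2448]
tcp_rot: [-3.141, 0.0, 1.378]
ft_force: [0.3, 0.0, 0.1]
opening: 0.0855
grasp_force: 0.0
```

>>> drive_tool(
  increments=[
    [-1.0,-0.09,0.02,0,0,0.1,0],
    [-1.0,-0.08,0.02,0,0,0.11,0],
    [-1.0,-0.07,0.02,0,0,0.1,0],
    [-1.0,-0.06,0.02,0,0,0.11,0],
    [-1.0,-0.05,0.03,0,0,0.1,0],
    [-1.0,-0.04,0.03,0,0,0.11,0],
    [-1.0,-0.03,0.02,0,0,0.1,0],
    [-1.0,-0.02,0.03,0,0,0.11,0],
  ],
)

```text
t: 17.08
ee_pos: [0.4901, -0.2477, 0.2392]
tcp_rot: [-3.141, -0.0, 1.29]
ft_force: [0.0, 0.2, 0.7]
opening: 0.0852
grasp_force: 0.0
```

>>> drive_tool(
  increments=[
    [-1.0,-0.01,0.03,0,0,0.1,0],
    [-1.0,0,0.02,0,0,0.11,0],
    [-1.0,0.02,0.03,0,0,0.1,0],
    [-1.0,0.02,0.03,0,0,0.11,0],
    [-0.47,0.02,0,0,0,0.05,0],
    [0,0,0,0,0,0,0],
  ],
)

```text
t: 17.82
ee_pos: [0.452, -0.3761, 0.2359]
tcp_rot: [-3.141, -0.0, 1.239]
ft_force: [-0.8, 0.7, 0.5]
opening: 0.0853
grasp_force: 0.0
```

```bash
python3 - <<'E'
from h import *
s=arm.observe(); d=arm.get_image('wrist'); C=cloud(d,s); H=hsv(d); print(s['ee_pos'],s['tcp_rot'])
save('w5.png',d['frame'])
near=np.hypot(C[...,0]-.453,C[...,1]+.376)<.075
b=big(near&(C[...,2]>.108)&(C[...,2]<.135)); P=plane(d,.122,s)[b]; print('bar',b.sum(),rect(P),rect(C[b]),np.median(C[b],0))
disc=big(near&(abs(C[...,2]-.085)<.006)&(H[...,2]>150)); print('disc',rect(plane(d,.085,s)[disc]))
o=near&(C[...,2]<.1)&(H[...,0]<20)&(H[...,1]>140)&(H[...,2]>120); o=big(o); print('orange',o.sum(),plane(d,.086,s)[o].mean(0))
w=b&(H[...,2]>150)&(H[...,1]<80); print('pointer',w.sum(),plane(d,.122,s)[w].mean(0) if w.any() else '')
wide=np.hypot(C[...,0]-.453,C[...,1]+.376)<.15
box=big(wide&(abs(C[...,2]-.086)<.009)); print('box',rect(plane(d,.085,s)[box]))
E
```

```text
[ 0.45199559 -0.37605276  0.23589469] [-3.14081767e+00 -4.38600764e-04  1.23894465e+00]
bar 1499 (array([ 452.8, -377.3]), array([58.9, 15.8]), 70.5) (array([ 452.4, -378.4]), array([58.3, 16. ]), 70.5) [ 0.45303635 -0.37635837  0.12136362]
disc (array([ 453.1, -375.9]), array([149.6, 149.3]), 66.1)
orange 155 [ 0.50080305 -0.36454857  0.086     ]
pointer 253 [ 0.45670871 -0.36560368  0.122     ]
box (array([ 452.8, -378. ]), array([166.8, 177.1]), 7.3)
```

View pics/w5.png

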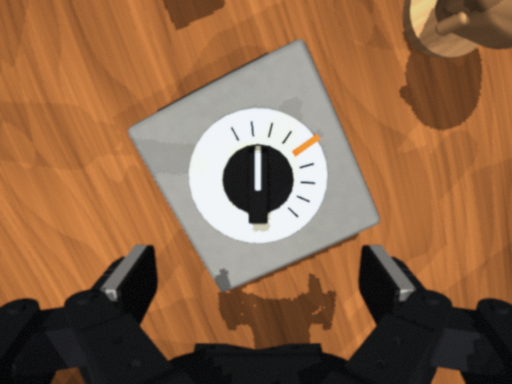

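The wrist view shows the dial at (258,180) with its white pointer up at (258,165), and the orange mark at (306,146). I'll refine the disc centre and plan the grip.

```bash
python3 - <<'E'
from h import *
s=arm.observe(); d=arm.get_image('wrist'); C=cloud(d,s); H=hsv(d)
near=np.hypot(C[...,0]-.453,C[...,1]+.376)<.08
w=big(near&(C[...,2]<.1)&(H[...,2]>190)&(H[...,1]<40)); P=plane(d,.087,s)
cs,_=cv2.findContours(w.astype(np.uint8),cv2.RETR_EXTERNAL,cv2.CHAIN_APPROX_NONE); c=max(cs,key=len)[:,0]
Q=(P[c[:,1],c[:,0],:2]*1000).astype(np.float32); e=cv2.fitEllipse(cv2.convexHull(Q)); print('disc',e)
o=big(near&(C[...,2]<.1)&(H[...,0]<20)&(H[...,1]>120)); O=P[o][:,:2]; q=O.mean(0)*1000-e[0]
vx,vy,_,_=cv2.fitLine((O*1000).astype(np.float32),cv2.DIST_L2,0,.01,.01).ravel()
print('orange dir',q,np.degrees(np.arctan2(q[1],q[0])),'line',np.degrees(np.arctan2(vy,vx)))
plan([(.4528,-.3768,.15,70.5),(.4528,-.3768,.098,70.5,.6)],0)
E
```

```text
disc ((452.201904296875, -379.1758728027344), (120.70077514648438, 120.83202362060547), 167.14710998535156)
orange dir [48.35557717 14.79094281] 17.007757431454916 line 16.920372
1 [-0.04, 0.01, 1.0, 0.0, -0.01, 0.04, 0] -> [ 0.453 -0.375  0.206]
2 [-0.03, 0.0, 1.0, 0.0, -0.0, 0.04, 0] -> [ 0.453 -0.376  0.176]
3 [-0.03, 0.01, 0.88, 0.0, -0.0, 0.04, 0] -> [ 0.453 -0.377  0.15 ]
4 [-0.0, -0.0, 0.6, 0.0, -0.0, -0.0, 0] -> [ 0.453 -0.377  0.132]
5 [-0.0, -0.0, 0.6, 0.0, -0.0, -0.0, 0] -> [ 0.453 -0.377  0.114]
6 [-0.0, -0.0, 0.53, 0.0, -0.0, -0.0, 0] -> [ 0.453 -0.377  0.098]
```

>>> drive_tool(
  increments=[
    [-0.05,0,1.0,0,0,0.04,0],
    [-0.04,0,1.0,0,0,0.04,0],
    [-0.04,0,0.88,0,0,0.04,0],
    [0,0,0.6,0,0,0,0],
    [0,0,0.55,0,0,0,0],
    [0,0,0.4,0,0,0,0],
    [0,0,0,0,0,0,0],
    [0,0,0,0,0,0,0],
  ],
)

```text
t: 18.92
ee_pos: [0.4518, -0.3795, 0.1042]
tcp_rot: [3.14, 0.0, 1.228]
ft_force: [1.1, 0.2, 0.1]
opening: 0.0859
grasp_force: 0.0
```

```bash
python3 -c "
from h import *
s=arm.observe(); print(s['ee_pos'],np.degrees(s['tcp_rot']),s['ft_force'])
plan([(.4526,-.3778,.0975,70.5,.6)],0)"
```

```text
[ 0.45183143 -0.37948317  0.10424888] [1.79914291e+02 2.25588633e-02 7.03713230e+01] [1.1424574  0.22187043 0.06644051]
1 [0.06, 0.0, 0.22, 0.01, 0.0, -0.02, 0] -> [ 0.452 -0.378  0.098]
```

>>> drive_tool(
  increments=[
    [0.06,0,0.2,0,0,0,0],
    [0,0,0,0,0,0,0],
    [0,0,0,0,0,0,255],
    [0,0,0,0,0,0,255],
    [0,0,0,0,0,0,255],
    [0,0,0,0,0,0,255],
    [0,0,0,0,0,0,255],
    [0,0,0,0,0,0,255],
  ],
  force=40,
)

```text
t: 19.92
ee_pos: [0.4516, -0.3774, 0.0977]
tcp_rot: [-3.141, 0.0, 1.228]
ft_force: [-1.6, 0.8, 3.0]
opening: 0.015
grasp_force: 40.7
```

>>> drive_tool(
  increments=[
    [0,0,0,0,0,0.5,255],
    [0,0,0,0,0,0.9,255],
    [0,0,0,0,0,0.9,255],
    [0,0,0,0,0,0.9,255],
    [0,0,0,0,0,0.9,255],
    [0,0,0,0,0,0.9,255],
    [0,0,0,0,0,0.9,255],
    [0,0,0,0,0,0.9,255],
  ],
)

```text
t: 20.92
ee_pos: [0.4522, -0.378, 0.0977]
tcp_rot: [3.14, -0.0, 0.513]
ft_force: [0.3, 0.1, 1.2]
opening: 0.0155
grasp_force: 40.5
```

>>> drive_tool(
  increments=[
    [0,0,0,0,0,0.9,255],
    [0,0,0,0,0,0.9,255],
    [0,0,0,0,0,0.3,255],
    [0,0,0,0,0,0,255],
    [0,0,0,0,0,0,255],
  ],
)

```text
t: 21.55
ee_pos: [0.4523, -0.3783, 0.0977]
tcp_rot: [3.14, -0.001, 0.297]
ft_force: [1.1, -1.9, 0.4]
opening: 0.0155
grasp_force: 40.4
```

```bash
python3 -c "
from h import *
s=arm.observe(); print(s['ee_pos'],np.degrees(s['tcp_rot']),s['ft_force'],s['moment'],s['opening'])"
```

```text
[ 0.4522824  -0.37825357  0.0977046 ] [ 1.79907566e+02 -4.68351439e-02  1.69953630e+01] [ 1.14078341 -1.86533789  0.38964247] [-0.43213854 -0.22976968  0.01342171] 0.015468826470484419
```

Yaw is 17.0°, as aimed for. I'll release, rise and verify.

>>> drive_tool(
  increments=[
    [0,0,0,0,0,0,180],
    [0,0,0,0,0,0,100],
    [0,0,0,0,0,0,0],
    [0,0,0,0,0,0,0],
    [0,0,0,0,0,0,0],
    [0,0,-0.6,0,0,0,0],
    [0,0,-0.9,0,0,0,0],
    [0,0,-1.0,0,0,0,0],
  ],
)

```text
t: 22.55
ee_pos: [0.4515, -0.3773, 0.1729]
tcp_rot: [-3.141, 0.001, 0.296]
ft_force: [0.7, -0.3, -1.3]
opening: 0.0852
grasp_force: 0.0
```

>>> drive_tool(
  increments=[
    [0,0,-1.0,0,0,0,0],
    [0,0,-1.0,0,0,0,0],
    [0,0,-0.4,0,0,0,0],
    [0,0,0,0,0,0,0],
  ],
)

```text
t: 23.05
ee_pos: [0.4521, -0.3777, 0.2449]
tcp_rot: [3.141, -0.001, 0.296]
ft_force: [0.4, 0.3, -0.5]
opening: 0.0856
grasp_force: 0.0
```

```bash
python3 - <<'E'
from h import *
s=arm.observe(); d=arm.get_image('wrist'); C=cloud(d,s); H=hsv(d); t=arm.get_image('scene')
print(s['t'],s['ee_pos'],np.degrees(s['tcp_rot']))
near=np.hypot(C[...,0]-.4525,C[...,1]+.378)<.08
b=big(near&(C[...,2]>.108)&(C[...,2]<.135)); print('bar',b.sum(),rect(plane(d,.122,s)[b]))
P=plane(d,.087,s); o=big(near&(C[...,2]<.1)&(H[...,0]<20)&(H[...,1]>120)); O=P[o][:,:2]*1000
vx,vy,_,_=cv2.fitLine(O.astype(np.float32),cv2.DIST_L2,0,.01,.01).ravel(); q=O.mean(0)-[452.3,-378.5]
print('orange line',np.degrees(np.arctan2(vy,vx)),np.degrees(np.arctan2(q[1],q[0])))
T=cloud(t); K=hsv(t); c=(T[...,0]>.42)&(T[...,0]<.48)&(T[...,1]<-.06)&(T[...,1]>-.165)&(K[...,2]>170)&(K[...,1]<60)&(T[...,2]>.05)
n=np.zeros((384,1024,3),np.uint8); a=cv2.resize(t['frame'][140:240,150:350],(400,200),interpolation=cv2.INTER_CUBIC)
e=cv2.resize(d['frame'][80:280,130:390],(390,300)); im=np.zeros((300,800,3),np.uint8); im[:200,:400]=a; im[:,405:795]=e; save('fin.png',im)
E
```

```text
23.05 [ 0.45208747 -0.37768323  0.24486453] [ 1.79941834e+02 -3.64755004e-02  1.69672966e+01]
bar 1449 (array([ 454.1, -378.6]), array([59.7, 15.8]), 16.5)
orange line 17.105595 16.23194533572488
```

View pics/fin.png

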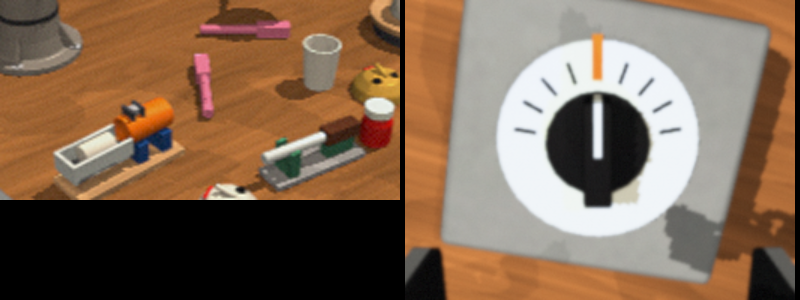

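The final picture shows the pointer (598,125) in line with the orange mark (598,57). The casting (98,145) is in the trough, and the rod is home on its rest (310,140).

```bash
python3 -c "
from rig import arm
print(arm.sign_off())"
```

```text
the job is handed in; nothing more can be done
None
```

The job is done and handed in at about 23 s: the casting lies in the catch trough, the rod is back on its rest to within about 2 mm, and the dial's pointer stands at the orange mark to within about 1°.

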